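# Finish the pencil outline round the foot of a plaster bust

## Robot

A 6-joint arm with a two-finger parallel gripper is mounted at the origin on the work surface. World frame = base frame: x ahead of the robot, y to its left, z up, the work surface at z = 0. Lengths are in m, angles in rad, forces in N, time in s.
With the tool pointing down it reaches from about 0.375 to 0.9 m from the base axis. Payload 3.1 kg.
Tool frame: the origin (TCP) lies midway between the tips of the shut fingers; the grasp point (between the pads) lies 19 mm behind it (manip.grasp_offset is the distance from the TCP to the grasp point, in m); z points along the fingers, y is the line along which they close (so a half turn about z gives the same grasp; the last joint's range is limited). The gripper opens to 85 mm and grips with 20 to 120 N. Pads are 22 mm wide; open, the fingers measure 114 mm over their backs; the gripper's body (76 mm by 85 mm) begins 54 mm behind the grasp point. The pads swing forward as they close: fully open they stand 13 mm farther back than shut.
Start: joints at [-1.407, 0.527, 1.433, -0, 1.181, -0.178], TCP at [0.21, -0.589, 0.231] pointing down, gripper open.
Joint ranges: [-3.08, 3.08], [-0.75, 2.2], [0.22, 2.44], [-1.43, 4.57], [0, 2.65], [-2.85, 2.85]. Speed limits (rad/s): [2.79, 2.79, 3.14, 3.14, 3.14, 3.14].

## Interface

Orientations are given as a unit quaternion [x, y, z, w].
In Python, from station import sensors, cams, order, manip gives the robot as it stands.
- The arm moves only by the tool move_arm, never from a script. Its argument "targets" is a list of rows, each an object of numbers: "dx", "dy", "dz": the shift along the world's x, y, z normalised to -1 to 1, where 1 is 25 mm; "rx", "ry", "rz": the turn, a rotation vector about the world's x, y, z normalised to -1 to 1, where 1 is 30 degrees. A call has exactly 10 rows; each row shifts and turns the commanded pose from where the row before left it; what a row does not reach is not made up. A row lasts 1/8 s, in which the tool goes at most 62.5 mm and 10.7 degrees, less where a joint would pass 70% of its speed; a pose out of reach is approached as far as the arm can. A call with a number of a shift or a turn outside -1 to 1 is refused whole. A call with a gripper value outside its range is refused whole. "claw" is the opening in per cent of the stroke, from 0 (shut) to 100 (fully open), set as the call begins (left out, the last holds). The fingers move at their own pace and stop on an object; "newtons" is the grip in N (left out, the last holds). Time passes only in rows, so rows that do not move let the fingers close, or fill a call up. It gives the time, the measured TCP pose, the force, the opening and the grip force at its end, in the units of the state.
- sensors.sense(): the state, without advancing time (a new reading comes with each control period).
- cams.snapshot(name): name is "scene" or "top"; returns the picture (420x560x3 uint8, red, green, blue); there is no depth.
- cams.camera_model(name): a dict with "fx", "fy", "cx", "cy" (pixels), "extrinsics" (4x4, takes a point from world to camera coordinates). Camera axes: x right, y down, z forward; pixel columns grow to the right and rows downward; lengths in m; the calibration is good to about 2 mm. A picture is of the moment at which its call begins. camera_model takes no time and is no camera call.
- order.sign_off(): hands the job in; it is judged then, once.
The state is a dict: "t": time; "q": joint angles; "qd": joint speeds; "tau": joint torques, N m; "tcp_pos": TCP position; "tool_rot": TCP orientation; "force": force on the tool from outside, world axes, zero at the start; "ft_torque": the same for the moment, N m; "finger_gap": opening from 0.0 (shut) to 1.0 (fully open); "gripper_force": force on a finger pad.
Only numpy, scipy, OpenCV 4.12 (cv2) and the standard library are available. Lean on these libraries where they do the work, as an engineer would, in place of code of your own. Each camera call takes 0.05 s, during which the arm holds its last target. There are 200 camera calls.

## Task

The plaster bust stands on a sheet of card and three sides of its foot are already outlined; the flat side towards the sloping tool rest is still to be drawn. Take the flat brass-nosed pencil from the rest and, leaning it out from the bust at about 40 degrees, draw the missing line in one light, slow stroke (about 3 cm a second) from the far corner of the foot to the corner nearest the robot, the point staying on the card and close in against the foot all the way. Then lay the pencil back, point down, in the same groove of the rest; make no other marks on the card, keep the gripper off the plaster and leave the other things where they are.

Things in the scene. Friction and masses are not known exactly. Their poses are not given: they have to be found in the camera images.
- pencil: flat marking pencil, 150 mm long, 14 mm wide, 10 mm thick, about 30 g: plain wooden body, brass sleeve and cone at the lead end (cone and lead: last 30 mm). Origin: mid-length, on its axis. x runs from point to tail, y across the 14 mm width, z across the 10 mm thickness. Starts in one of the rest's two outer grooves (either), wide face on the slope, point down, leaning 40 degrees from upright
- pencil_tip (a point): the drawing point of the pencil, on its axis, 75 mm from its origin; the lead is 3 mm thick
- pencil_tail (a point): middle of the pencil's blunt upper end, 75 mm from its origin. In the rest the top 60 mm of the pencil stands free of the slope, to be gripped across the 14 mm width with the fingers pointing down along the pencil
- rest: fixed wooden wedge, 136 mm wide (x), 110 deep (y), top edge 91 mm up. Origin: under its middle, on the table. The slope faces its own +y and up, 50 degrees from level. Three open grooves (18 mm wide, 6 mm deep, 90 mm long) run down it at x = -45, 0, 45 mm to a 13 mm lip, where the point stands. Lift the pencil straight up to take it out; lower it straight down to put it back
- bust: fixed, heavy white plaster bust, 390 mm tall, foot 150 mm (x) by 190 mm (y). Origin: centre of the foot's underside, on the card, 35 mm above the table. z is up; the face looks along +x, away from the robot. The flat side at y = -95 mm, towards the rest, rises sheer for 160 mm (shoulder and head set in above); the line runs along its foot from x = +75 to x = -75 mm
- foot_far (a point): corner of the foot at x = +75, y = -95 mm of the bust, level with the card's top: start of the line
- foot_near (a point): corner of the foot at x = -75, y = -95 mm of the bust, level with the card's top: end of the line
- sheet: top sheet of a pile of corrugated card, 330 x 320 x 7 mm, top face 35 mm above the table. Origin: under the centre of the bust's foot, 7 mm below the top face. It reaches 75 mm out from the side to be drawn. It takes 1 to 3 N with hardly any give, then sinks about 1 mm per further 1.5 N (6 mm at most) and springs back
- brush: round-handled paint brush, 155 mm, in the other outer groove of the rest, bristles up
- try_square: small wood and steel try square lying on the card in front of the bust (beyond it, seen from the robot)
- tape_roll: roll of paper tape, 90 mm across, 24 mm high, lying flat beyond the rest
- sanding_block: cork sanding block, 100 by 57 by 30 mm, on the table near the robot
- glue: white glue bottle, 60 mm across, 170 mm tall, standing at the left
- mallet: wooden mallet lying behind the rest, handle pointing away from the robot
- finial: turned dark wooden finial, 56 mm across, 118 mm tall, standing at the left
There are look-alikes about, which are no part of the job. Leave any red look-alike of the pencil alone.

How it is judged:
On the way, in this order (a step that is already met when the one before it is completed fails the run):
1. The leaning pencil's point is put to the card at the far corner of the foot (x of pencil_tip in the frame of bust between 0.065 and 0.085 m and y of pencil_tip in the frame of bust between -0.104 and -0.091 m and contact force between pencil and sheet above 0.2 N and angle between pencil's own x axis and vertical between 0.35 and 0.96 rad), for 0.1 s.
2. The line is a fifth done, point on the card and close to the foot (x of pencil_tip in the frame of bust between 0.037 and 0.053 m and y of pencil_tip in the frame of bust between -0.104 and -0.091 m and contact force between pencil and sheet above 0.2 N and angle between pencil's own x axis and vertical between 0.35 and 0.96 rad), for 0.1 s.
3. The line is two fifths done (x of pencil_tip in the frame of bust between 0.007 and 0.023 m and y of pencil_tip in the frame of bust between -0.104 and -0.091 m and contact force between pencil and sheet above 0.2 N and angle between pencil's own x axis and vertical between 0.35 and 0.96 rad), for 0.1 s.
4. The line is three fifths done (x of pencil_tip in the frame of bust between -0.023 and -0.007 m and y of pencil_tip in the frame of bust between -0.104 and -0.091 m and contact force between pencil and sheet above 0.2 N and angle between pencil's own x axis and vertical between 0.35 and 0.96 rad), for 0.1 s.
5. The line is four fifths done (x of pencil_tip in the frame of bust between -0.053 and -0.037 m and y of pencil_tip in the frame of bust between -0.104 and -0.091 m and contact force between pencil and sheet above 0.2 N and angle between pencil's own x axis and vertical between 0.35 and 0.96 rad), for 0.1 s.
6. The line reaches the near corner of the foot (x of pencil_tip in the frame of bust between -0.085 and -0.065 m and y of pencil_tip in the frame of bust between -0.104 and -0.091 m and contact force between pencil and sheet above 0.2 N and angle between pencil's own x axis and vertical between 0.35 and 0.96 rad), for 0.1 s.
At the end, for the whole second after the job is handed in: the pencil lies still in the groove it came from, point down against the lip (point within 12 mm, tail within 15 mm of where they were at the start), released (distance of pencil_tip from where it was at the start of the episode below 0.012 m and distance of pencil_tail from where it was at the start of the episode below 0.015 m and linear speed of pencil below 0.02 m/s); the robot touches nothing.
It fails at once if the pencil is pressed harder than 20 N on the card or the bust, or the gripper or arm knocks the plaster (over 2 N) (contact force between pencil and sheet above 20 N or contact force between pencil and bust above 20 N or contact force between any of the fingers, the arm and bust above 2 N).
It fails at once if the pencil is drawn faster than 10 cm/s while on the card (contact force between pencil and sheet above 0.2 N and linear speed of pencil above 0.1 m/s).
It fails at once if the point is lifted 6 to 25 mm off the card over the middle of the line (more than 20 mm from both corners, within 20 mm of the foot) (x of pencil_tip in the frame of bust between -0.055 and 0.055 m and y of pencil_tip in the frame of bust between -0.115 and -0.08 m and z of pencil_tip in the frame of bust between 0.006 and 0.025 m).
It fails at once if the pencil marks the card elsewhere: more than 18 mm out from the foot or more than 25 mm past its corners (contact force between pencil and sheet above 0.3 N and (y of pencil_tip in the frame of bust below -0.113 m or x of pencil_tip in the frame of bust above 0.1 m or x of pencil_tip in the frame of bust below -0.1 m)).
It fails at once if another thing is shifted by more than 20 mm (distance of any of brush, try_square, tape_roll, sanding_block, glue, mallet, finial from where it was at the start of the episode above 0.02 m).
It also fails if it takes over 59 s, if anything falls off the work surface, if the arm or the gripper's body presses on something with over 40 N, if the wrist force passes 120 N, or if a joint passes its speed limit or range.

## Working session

There is one attempt and no reset: what is moved stays moved. The work goes in short steps, Python scripts to look and compute and a tool call to move; the robot and the scene stay as the last step left them, time stands still between calls to the robot, and variables do not carry over. Pictures are saved under pics/ and viewed, at most 11 in all, crops included, and the job is handed in when it is done.

Besides the shell and the picture viewer there is one more tool, called after "Call:" by a JSON object that holds its "op" and its "data". move_arm: Moves the arm, as the interface text tells. Scaled input: -1 to 1 covers 25 mm each way for a shift and 30 degrees each way for a turn. Its arguments: {"type":"object","properties":{"targets":{"type":"array"},"claw":{"type":"number"},"newtons":{"type":"number"}},"required":["targets"]}

```bash
mkdir -p pics; python3 - <<'E'
from station import sensors,cams,manip
import cv2,numpy as np
for n in("scene","top"):
    im=cams.snapshot(n); cv2.imwrite(f"pics/{n}0.png",im[:,:,::-1]); np.save(f"{n}.npy",im)
    m=cams.camera_model(n); print(n,m["fx"],m["fy"],m["cx"],m["cy"]); print(np.round(m["extrinsics"],4))
print(sensors.sense()); print(manip.grasp_offset)
E
```

```text
scene 386.4610209826831 386.4610209826831 282.5242864945426 211.83016871530359
[[ 0.5349  0.8447 -0.0197 -0.2659]
 [ 0.5285 -0.3526 -0.7722 -0.1787]
 [-0.6592  0.4027 -0.635   1.3924]
 [ 0.      0.      0.      1.    ]]
top 450.4362538851654 450.4362538851654 273.62852472226706 209.5253953196642
[[-2.9300e-02 -9.9960e-01 -2.7000e-03  2.1500e-02]
 [-9.9760e-01  2.9400e-02 -6.3300e-02  5.0400e-01]
 [ 6.3300e-02  8.0000e-04 -9.9800e-01  1.5117e+00]
 [ 0.0000e+00  0.0000e+00  0.0000e+00  1.0000e+00]]
{'t': 0.1, 'q': array([-1.40749022e+00,  5.28396679e-01,  1.43377013e+00, -2.42590759e-05,
        1.18138073e+00, -1.78503340e-01]), 'qd': array([-0.00109629, -0.00253359, -0.00230112,  0.0001027 ,  0.0007919 ,
       -0.00040761]), 'tau': array([-5.65175142e-04, -4.43305278e+01, -1.78586537e+01, -1.61517310e-04,
        3.83830353e-03,  1.24045908e-05]), 'tcp_pos': array([ 0.20940944, -0.58819799,  0.23041832]), 'tool_rot': array([ 9.85430045e-01,  1.70078428e-01, -3.78945741e-06, -9.77497424e-04]), 'force': array([-0.73809727,  0.48917911, -0.27942184]), 'ft_torque': array([-0.03608314, -0.02376614, -0.02882109]), 'gripper_force': 0.0, 'finger_gap': 0.9999373668485952}
0.0187
```

View pics/scene0.png

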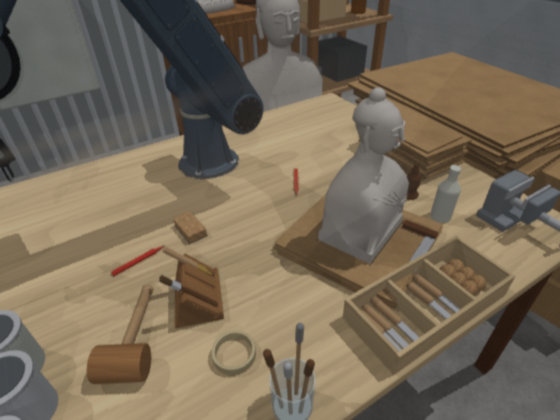

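View pics/top0.png

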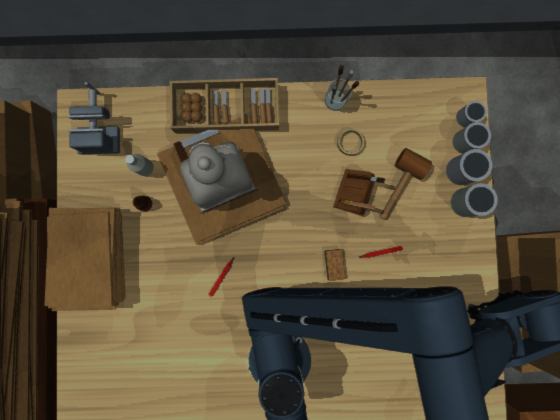

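The robot base is at about (280,360) in the top view. The bust is at about (220,175), with its right side facing the rest at about (354,192). The pencil is in the rest's near groove at about (345-385,203-215), the brush is in the far groove at about (375,180), and the red look-alikes are lying on the table. I'll enlarge the rest and the foot of the bust.

```bash
python3 - <<'E'
import cv2,numpy as np
t=np.load("top.npy")[:,:,::-1]; s=np.load("scene.npy")[:,:,::-1]
def c(im,u,v,w,h,k): return cv2.resize(np.ascontiguousarray(im[v:v+h,u:u+w]),None,fx=k,fy=k,interpolation=cv2.INTER_CUBIC)
a=np.hstack([c(t,325,160,80,60,5),c(s,150,235,80,60,5)])
b=np.hstack([c(t,155,120,140,105,2.857),c(s,270,185,140,105,2.857)])
b=cv2.resize(b,(800,300)); cv2.imwrite("pics/z.png",np.vstack([a,b]))
E
```

```text
(no output)
```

View pics/z.png

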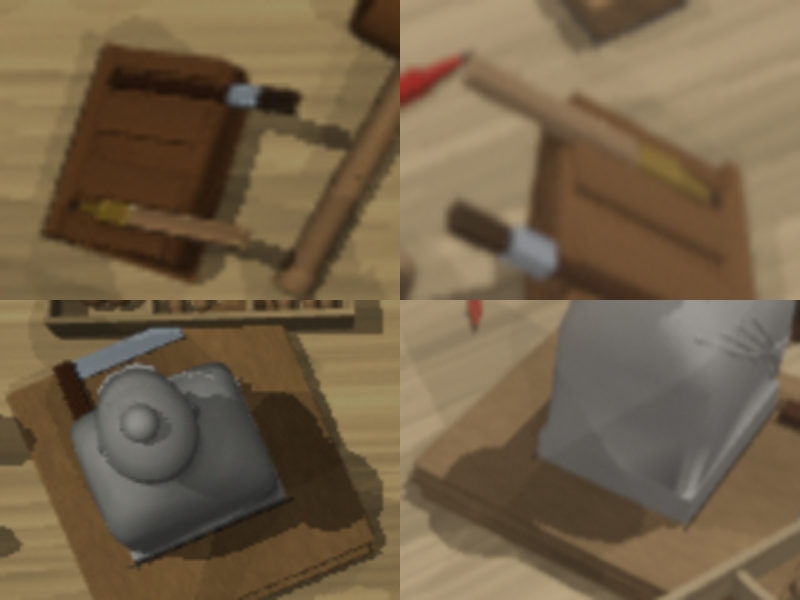

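The enlargement shows the pencil with its tip at top (339.5,201) / scene (212.8,275) and tail at top (374.6,208) / scene (164.4,249.4). The foot's near corner is at top (256.5,188.5) / scene (319,239.3), and its far corner at scene (370.5,262.7). Next I'll triangulate these and refine them with masks.

```bash
cat > h.py <<'E'
import numpy as np,cv2
from station import sensors,cams,manip
from scipy.spatial.transform import Rotation as R
M={n:cams.camera_model(n) for n in("scene","top")}
def ray(n,p):
    m=M[n];E=np.array(m["extrinsics"]);d=E[:3,:3].T@[(p[0]-m["cx"])/m["fx"],(p[1]-m["cy"])/m["fy"],1]
    return -E[:3,:3].T@E[:3,3],d/np.linalg.norm(d)
def plane(n,p,z):
    c,d=ray(n,p);return c+d*(z-c[2])/d[2]
def tri(ps,pt):
    c1,d1=ray("scene",ps);c2,d2=ray("top",pt)
    s=np.linalg.lstsq(np.c_[d1,-d2],c2-c1,rcond=None)[0];a=c1+s[0]*d1;b=c2+s[1]*d2
    return (a+b)/2,np.linalg.norm(a-b)
def proj(n,P):
    m=M[n];E=np.array(m["extrinsics"]);q=E[:3,:3]@P+E[:3,3];return np.array([m["fx"]*q[0]/q[2]+m["cx"],m["fy"]*q[1]/q[2]+m["cy"]])
E
python3 - <<'E'
from h import *
np.set_printoptions(precision=4,suppress=True)
tip,e=tri((212.8,275),(339.5,201));print("tip",tip,e)
tail,e=tri((164.4,249.4),(374.6,208));print("tail",tail,e)
d=tail-tip;print("len",np.linalg.norm(d),"lean",np.degrees(np.arccos(d[2]/np.linalg.norm(d))),"az",np.degrees(np.arctan2(d[1],d[0])))
nr,e=tri((319,239.3),(256.5,188.5));print("near tri",nr,e)
for n,p in(("scene",(319,239.3)),("top",(256.5,193.5))):print(n,plane(n,p,.035))
f=plane("scene",(370.5,262.7),.035);print("far",f,proj("top",f))
print("near-left (top)",plane("top",(155+135/2.857,120+260/2.857),.035))
# rest front edge (slope foot, lip side): top crop
for p in((47,236),(105,45),(192,280),(245,70)):
  q=(325+p[0]/5,160+p[1]/5);print(q,plane("top",q,.0),plane("top",q,.091))
E
```

```text
tip [ 0.5254 -0.2169  0.0282] 0.002149654207064296
tail [ 0.4927 -0.3065  0.1378] 0.003998703948229988
len 0.1452604163788223 lean 41.0259689115782 az -110.05426120045082
near tri [0.5757 0.0629 0.0406] 0.002434819248157988
scene [0.5716 0.0677 0.035 ]
top [0.5587 0.0625 0.035 ]
far [0.7089 0.1235 0.035 ] [237.2795 149.8083]
near-left (top) [0.5053 0.2458 0.035 ]
(334.4, 207.2) [ 0.5072 -0.2017  0.    ] [ 0.5013 -0.1895  0.091 ]
(346.0, 169.0) [ 0.6379 -0.2467  0.    ] [ 0.6243 -0.2318  0.091 ]
(363.4, 216.0) [ 0.4741 -0.2998  0.    ] [ 0.4702 -0.2817  0.091 ]
(374.0, 174.0) [ 0.6177 -0.3423  0.    ] [ 0.6053 -0.3217  0.091 ]
```

Call:
{"op": "move_arm", "data": {"targets": [{"dx":0.9,"dy":0.8,"rz":0.17},{"dx":0.9,"dy":0.8,"rz":0.17},{"dx":0.9,"dy":0.8,"rz":0.17},{"dx":0.9,"dy":0.8,"rz":0.17},{"dx":0.9,"dy":0.8,"rz":0.17},{"dx":0.9,"dy":0.8,"rz":0.17},{"dx":0.9,"dy":0.8,"rz":0.17},{"dx":0.9,"dy":0.8,"rz":0.17},{"dx":0.9,"dy":0.8,"rz":0.17},{"dx":0.9,"dy":0.8,"rz":0.17}], "claw": 50, "newtons": 40}}

```text
schema error: expected keys dx, dy, dz, rx, ry, rz
```

```bash
cat >> h.py <<'E'
def state():
    s=sensors.sense();print("t",round(s["t"],2),"q",np.round(s["q"],2),"tcp",np.round(s["tcp_pos"],4),"F",np.round(s["force"],2),"gap",round(s["finger_gap"],3),"gf",round(s["gripper_force"],1));return s
def toolR(az,lean): # az: azimuth of the tail/tool-back direction, deg; tool z towards tip
    a=np.radians(az);l=np.radians(lean);u=np.array([np.sin(l)*np.cos(a),np.sin(l)*np.sin(a),np.cos(l)])
    y=np.array([-np.sin(a),np.cos(a),0]) # az+90
    return R.from_matrix(np.c_[np.cross(y,-u),y,-u]),u
def goto(p,Rt):
    s=state();d=(np.array(p)-s["tcp_pos"])/.025;r=(Rt*R.from_quat(s["tool_rot"]).inv()).as_rotvec()/np.radians(30)
    print("total units d",np.round(d,2),"r",np.round(r,3),"deg",np.round(np.linalg.norm(r)*30,1))
E
python3 - <<'E'
from h import *
Rt,u=toolR(-109.5,40)
g=np.array([.5039,-.2764,.1017]);goto(g+.15*u,Rt);goto(g+.08*u,Rt)
# bust foot line in scene: saturation of grey vs card along columns
im=cv2.cvtColor(np.load("scene.npy"),cv2.COLOR_RGB2HSV)
S=im[:,:,1].astype(float)
P=[]
for x in range(324,367,3):
    col=S[225:275,x];y0=239.3+(x-319)*(23.4/51.5)
    i=int(round(y0))-225;w=col[max(i-7,0):i+8];g_=np.gradient(w);k=np.argmax(g_)
    P.append((x,225+max(i-7,0)+k)) 
P=np.array(P,float);l=np.polyfit(P[:,0],P[:,1],1);print(P[:,1],l,np.polyval(l,[319,370.5]))
A,B=[plane("scene",(x,np.polyval(l,x)),.035) for x in(319,370.5)];print(A,B,np.degrees(np.arctan2(*(B-A)[1::-1])))
# top: same edge
im=cv2.cvtColor(np.load("top.npy"),cv2.COLOR_RGB2HSV);S=im[:,:,1].astype(float);P=[]
for y in range(155,187,3):
    x0=256.5-(188.5-y)*(19.2/38.7);i=int(round(x0));w=S[y,i-7:i+8];P.append((i-7+np.argmax(np.gradient(w)),y))
P=np.array(P,float);l=np.polyfit(P[:,1],P[:,0],1);print(P[:,0],l)
A,B=[plane("top",(np.polyval(l,y),y),.035) for y in(188.5,150)];print(A,B,np.degrees(np.arctan2(*(B-A)[1::-1])))
E
```

```text
t 0.1 q [-1.41  0.53  1.43 -0.    1.18 -0.18] tcp [ 0.2094 -0.5882  0.2304] F [-0.74  0.49 -0.28] gap 1.0 gf 0.0
total units d [10.49  8.84 -0.55] r [ 0.971 -0.975  1.625] deg 63.9
t 0.1 q [-1.41  0.53  1.43 -0.    1.18 -0.18] tcp [ 0.2094 -0.5882  0.2304] F [-0.74  0.49 -0.28] gap 1.0 gf 0.0
total units d [11.09 10.53 -2.7 ] r [ 0.971 -0.975  1.625] deg 63.9
[242. 244. 245. 246. 248. 249. 251. 252. 253. 255. 256. 258. 259. 260.
 262.] [ 0.46666667 91.        ] [239.86666667 263.9       ]
[0.57337238 0.06637735 0.035     ] [0.71184598 0.12073668 0.035     ] 21.43303692056667
[241. 242. 243. 245. 246. 247. 248. 250. 251. 252. 254.] [  0.42727273 174.54545455]
[0.57574527 0.06683396 0.035     ] [0.70805911 0.11889453 0.035     ] 21.477790243845718
```

Call:
{"op": "move_arm", "data": {"targets": [{"dx":0.9,"dy":0.8,"dz":0,"rx":0,"ry":0,"rz":0.17},{"dx":0.9,"dy":0.8,"dz":0,"rx":0,"ry":0,"rz":0.17},{"dx":0.9,"dy":0.8,"dz":0,"rx":0,"ry":0,"rz":0.17},{"dx":0.9,"dy":0.8,"dz":0,"rx":0,"ry":0,"rz":0.17},{"dx":0.9,"dy":0.8,"dz":0,"rx":0,"ry":0,"rz":0.17},{"dx":0.9,"dy":0.8,"dz":0,"rx":0,"ry":0,"rz":0.17},{"dx":0.9,"dy":0.8,"dz":0,"rx":0,"ry":0,"rz":0.17},{"dx":0.9,"dy":0.8,"dz":0,"rx":0,"ry":0,"rz":0.17},{"dx":0.9,"dy":0.8,"dz":0,"rx":0,"ry":0,"rz":0.17},{"dx":0.9,"dy":0.8,"dz":0,"rx":0,"ry":0,"rz":0.17}], "claw": 50, "newtons": 40}}

```text
t: 1.35
tcp_pos: [0.435, -0.3878, 0.2309]
tool_rot: [0.815, 0.579, -0.0, -0.001]
force: [-0.2, 0.0, 0.8]
finger_gap: 0.499
gripper_force: 0.0
```

```bash
python3 - <<'E'
from h import *
Rt,u=toolR(-109.5,40)
g=np.array([.5039,-.2764,.1017]);goto(g+.12*u,Rt)
E
```

```text
t 1.35 q [-0.92  0.47  1.54  0.    1.13 -0.58] tcp [ 0.435  -0.3878  0.2309] F [-0.23  0.02  0.8 ] gap 0.499 gf 0.0
total units d [ 1.73  1.55 -1.49] r [ 1.256 -0.443 -0.009] deg 40.0
```

Call:
{"op": "move_arm", "data": {"targets": [{"dx":0,"dy":0,"dz":0,"rx":0.157,"ry":-0.055,"rz":0},{"dx":0,"dy":0,"dz":0,"rx":0.157,"ry":-0.055,"rz":0},{"dx":0.2,"dy":0.2,"dz":-0.2,"rx":0.157,"ry":-0.055,"rz":0},{"dx":0.2,"dy":0.2,"dz":-0.2,"rx":0.157,"ry":-0.055,"rz":0},{"dx":0.2,"dy":0.2,"dz":-0.2,"rx":0.157,"ry":-0.055,"rz":0},{"dx":0.2,"dy":0.2,"dz":-0.2,"rx":0.157,"ry":-0.055,"rz":0},{"dx":0.25,"dy":0.2,"dz":-0.2,"rx":0.157,"ry":-0.055,"rz":0},{"dx":0.25,"dy":0.2,"dz":-0.2,"rx":0.157,"ry":-0.055,"rz":0},{"dx":0.25,"dy":0.2,"dz":-0.2,"rx":0,"ry":0,"rz":0},{"dx":0.18,"dy":0.15,"dz":-0.1,"rx":0,"ry":0,"rz":0}]}}

```text
t: 2.6
tcp_pos: [0.478, -0.3493, 0.1934]
tool_rot: [0.767, 0.543, 0.278, -0.198]
force: [-1.1, 0.1, 0.7]
finger_gap: 0.5
gripper_force: 0.0
```

```bash
python3 - <<'E'
from h import *
Rt,u=toolR(-109.5,40)
g=np.array([.5039,-.2764,.1017]);goto(g+.06*u,Rt);goto(g,Rt)
a=cams.snapshot("scene")[:,:,::-1];b=cams.snapshot("top")[:,:,::-1]
c=lambda im,u,v:cv2.resize(np.ascontiguousarray(im[v:v+90,u:u+80]),None,fx=5,fy=5,interpolation=cv2.INTER_CUBIC)
cv2.imwrite("pics/pre.png",np.hstack([c(b,325,150),c(a,140,210)]))
E
```

```text
t 2.6 q [-1.07  0.71  1.39  0.5   1.55 -0.88] tcp [ 0.478  -0.3493  0.1934] F [-1.07  0.08  0.67] gap 0.5 gf 0.0
total units d [ 0.52  1.46 -1.83] r [ 0.002 -0.005 -0.004] deg 0.2
t 2.6 q [-1.07  0.71  1.39  0.5   1.55 -0.88] tcp [ 0.478  -0.3493  0.1934] F [-1.07  0.08  0.67] gap 0.5 gf 0.0
total units d [ 1.04  2.92 -3.67] r [ 0.002 -0.005 -0.004] deg 0.2
```

View pics/pre.png

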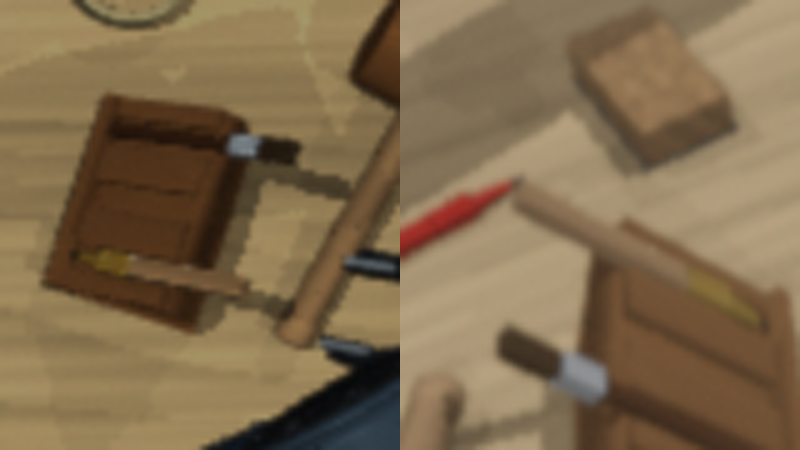

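In the top crop the fingertips at (345,262) and (322,345) straddle the extended pencil axis, whose tail is at (248,288). The alignment is good, so I'm going in.

Call:
{"op": "move_arm", "data": {"targets": [{"dx":0.104,"dy":0.292,"dz":-0.367,"rx":0,"ry":0,"rz":0},{"dx":0.104,"dy":0.292,"dz":-0.367,"rx":0,"ry":0,"rz":0},{"dx":0.104,"dy":0.292,"dz":-0.367,"rx":0,"ry":0,"rz":0},{"dx":0.104,"dy":0.292,"dz":-0.367,"rx":0,"ry":0,"rz":0},{"dx":0.104,"dy":0.292,"dz":-0.367,"rx":0,"ry":0,"rz":0},{"dx":0.104,"dy":0.292,"dz":-0.367,"rx":0,"ry":0,"rz":0},{"dx":0.104,"dy":0.292,"dz":-0.367,"rx":0,"ry":0,"rz":0},{"dx":0.104,"dy":0.292,"dz":-0.367,"rx":0,"ry":0,"rz":0},{"dx":0.104,"dy":0.292,"dz":-0.367,"rx":0,"ry":0,"rz":0},{"dx":0.104,"dy":0.292,"dz":-0.367,"rx":0,"ry":0,"rz":0}]}}

```text
t: 3.95
tcp_pos: [0.5039, -0.2766, 0.1015]
tool_rot: [0.767, 0.543, 0.278, -0.198]
force: [0.5, -0.1, -0.0]
finger_gap: 0.501
gripper_force: 0.0
```

```bash
python3 - <<'E'
from h import *
Rt,u=toolR(-109.5,40)
g=np.array([.5039,-.2764,.1017]);goto(g,Rt)
a=cams.snapshot("scene")[:,:,::-1];b=cams.snapshot("top")[:,:,::-1]
c=lambda im,u,v:cv2.resize(np.ascontiguousarray(im[v:v+90,u:u+80]),None,fx=5,fy=5,interpolation=cv2.INTER_CUBIC)
cv2.imwrite("pics/in.png",np.hstack([c(b,325,150),c(a,140,210)]))
E
```

```text
t 3.95 q [-0.98  0.8   1.54  0.56  1.31 -0.93] tcp [ 0.5039 -0.2766  0.1015] F [ 0.54 -0.12 -0.01] gap 0.501 gf 0.0
total units d [-0.    0.01  0.01] r [ 0.002 -0.003 -0.004] deg 0.2
```

View pics/in.png

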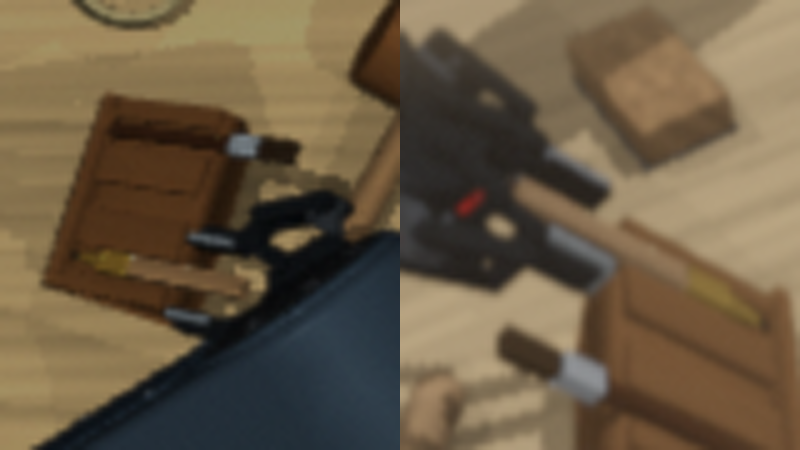

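Both fingers stand on either side of the pencil and are centred on it, with no contact force. Closing now.

Call:
{"op": "move_arm", "data": {"targets": [{"dx":0,"dy":0,"dz":0,"rx":0,"ry":0,"rz":0},{"dx":0,"dy":0,"dz":0,"rx":0,"ry":0,"rz":0},{"dx":0,"dy":0,"dz":0,"rx":0,"ry":0,"rz":0},{"dx":0,"dy":0,"dz":0,"rx":0,"ry":0,"rz":0},{"dx":0,"dy":0,"dz":0,"rx":0,"ry":0,"rz":0},{"dx":0,"dy":0,"dz":0,"rx":0,"ry":0,"rz":0},{"dx":0,"dy":0,"dz":0,"rx":0,"ry":0,"rz":0},{"dx":0,"dy":0,"dz":0,"rx":0,"ry":0,"rz":0},{"dx":0,"dy":0,"dz":0,"rx":0,"ry":0,"rz":0},{"dx":0,"dy":0,"dz":0,"rx":0,"ry":0,"rz":0}], "claw": 0, "newtons": 60}}

```text
t: 5.3
tcp_pos: [0.5039, -0.2773, 0.1021]
tool_rot: [0.767, 0.543, 0.278, -0.197]
force: [0.3, -2.1, 0.2]
finger_gap: 0.155
gripper_force: 59.1
```

```bash
python3 - <<'E'
from h import *
s=state();print(s["tool_rot"],s["ft_torque"])
E
```

```text
t 5.3 q [-0.98  0.8   1.54  0.56  1.31 -0.93] tcp [ 0.5039 -0.2773  0.1021] F [ 0.27 -2.06  0.24] gap 0.155 gf 59.1
[ 0.76723894  0.54303179  0.27831641 -0.19748635] [-0.48287276 -0.02573352 -0.13104385]
```

Call:
{"op": "move_arm", "data": {"targets": [{"dx":0,"dy":0,"dz":0.4,"rx":0,"ry":0,"rz":0},{"dx":0,"dy":0,"dz":0.8,"rx":0,"ry":0,"rz":0},{"dx":0,"dy":0,"dz":0.8,"rx":0,"ry":0,"rz":0},{"dx":0,"dy":0,"dz":0.8,"rx":0,"ry":0,"rz":0},{"dx":0,"dy":0,"dz":0.8,"rx":0,"ry":0,"rz":0},{"dx":0,"dy":0,"dz":0.6,"rx":0,"ry":0,"rz":0},{"dx":0.5,"dy":0.5,"dz":0,"rx":0,"ry":0,"rz":0},{"dx":0.5,"dy":0.5,"dz":0,"rx":0,"ry":0,"rz":0},{"dx":0.5,"dy":0.5,"dz":0,"rx":0,"ry":0,"rz":0},{"dx":0,"dy":0,"dz":0,"rx":0,"ry":0,"rz":0}]}}

```text
t: 6.55
tcp_pos: [0.5419, -0.2374, 0.2064]
tool_rot: [0.766, 0.544, 0.278, -0.199]
force: [-0.0, 0.4, -0.1]
finger_gap: 0.155
gripper_force: 58.9
```

```bash
python3 - <<'E'
from h import *
ax=np.array([.9307,.3657,0]);n=np.array([.3657,-.9307,0])
Rt,u=toolR(-68.5,40)
tip=.706*ax+.165*n+[0,0,.120]
goto(tip+.0993*u,Rt)
E
```

```text
t 6.55 q [-0.89  0.65  1.49  0.58  1.45 -0.76] tcp [ 0.5419 -0.2374  0.2064] F [-0.02  0.41 -0.06] gap 0.155 gf 58.9
total units d [ 7.96 11.31 -0.41] r [ 1.000e-03 -5.000e-03  1.357e+00] deg 40.7
```

Call:
{"op": "move_arm", "data": {"targets": [{"dx":0.6,"dy":0.8,"dz":0,"rx":0,"ry":0,"rz":0.14},{"dx":0.6,"dy":0.8,"dz":0,"rx":0,"ry":0,"rz":0.14},{"dx":0.6,"dy":0.8,"dz":0,"rx":0,"ry":0,"rz":0.14},{"dx":0.6,"dy":0.8,"dz":0,"rx":0,"ry":0,"rz":0.14},{"dx":0.6,"dy":0.8,"dz":0,"rx":0,"ry":0,"rz":0.14},{"dx":0.6,"dy":0.8,"dz":0,"rx":0,"ry":0,"rz":0.14},{"dx":0.6,"dy":0.8,"dz":0,"rx":0,"ry":0,"rz":0.14},{"dx":0.6,"dy":0.8,"dz":0,"rx":0,"ry":0,"rz":0.14},{"dx":0.6,"dy":0.8,"dz":0,"rx":0,"ry":0,"rz":0.14},{"dx":0.6,"dy":0.8,"dz":0,"rx":0,"ry":0,"rz":0.1}]}}

```text
t: 7.8
tcp_pos: [0.6917, -0.039, 0.2062]
tool_rot: [0.529, 0.777, 0.191, -0.283]
force: [0.9, 0.2, -1.2]
finger_gap: 0.15
gripper_force: 58.8
```

```bash
python3 - <<'E'
from h import *
ax=np.array([.9307,.3657,0]);n=np.array([.3657,-.9307,0])
Rt,u=toolR(-68.5,40)
tip=.706*ax+.165*n+[0,0,.075]
goto(tip+.0993*u,Rt)
E
```

```text
t 7.8 q [-0.42  0.86  1.02  0.48  1.78 -0.81] tcp [ 0.6917 -0.039   0.2062] F [ 0.9   0.24 -1.23] gap 0.15 gf 58.8
total units d [ 1.97  3.37 -2.21] r [ 0.003 -0.003 -0.   ] deg 0.1
```

Call:
{"op": "move_arm", "data": {"targets": [{"dx":0.25,"dy":0.42,"dz":0,"rx":0,"ry":0,"rz":0},{"dx":0.25,"dy":0.42,"dz":0,"rx":0,"ry":0,"rz":0},{"dx":0.25,"dy":0.42,"dz":0,"rx":0,"ry":0,"rz":0},{"dx":0.25,"dy":0.42,"dz":0,"rx":0,"ry":0,"rz":0},{"dx":0.25,"dy":0.42,"dz":-0.4,"rx":0,"ry":0,"rz":0},{"dx":0.25,"dy":0.42,"dz":-0.4,"rx":0,"ry":0,"rz":0},{"dx":0.25,"dy":0.42,"dz":-0.5,"rx":0,"ry":0,"rz":0},{"dx":0.22,"dy":0.43,"dz":-0.5,"rx":0,"ry":0,"rz":0},{"dx":0,"dy":0,"dz":-0.4,"rx":0,"ry":0,"rz":0},{"dx":0,"dy":0,"dz":0,"rx":0,"ry":0,"rz":0}]}}

```text
t: 9.05
tcp_pos: [0.7397, 0.0447, 0.1505]
tool_rot: [0.53, 0.776, 0.191, -0.284]
force: [0.6, 0.5, 0.0]
finger_gap: 0.152
gripper_force: 58.8
```

```bash
python3 - <<'E'
from h import *
ax=np.array([.9307,.3657,0]);n=np.array([.3657,-.9307,0])
Rt,u=toolR(-68.5,40)
tip=.706*ax+.165*n+[0,0,.075]
goto(tip+.0993*u,Rt)
print(tip,proj("scene",tip),proj("top",tip))
a=cams.snapshot("scene")[:,:,::-1];b=cams.snapshot("top")[:,:,::-1]
ps,pt=proj("scene",tip).astype(int)-[40,50],proj("top",tip).astype(int)-[40,50];print(ps,pt)
c=lambda im,p:cv2.resize(np.ascontiguousarray(im[p[1]:p[1]+100,p[0]:p[0]+80]),None,fx=5,fy=5,interpolation=cv2.INTER_CUBIC)
cv2.imwrite("pics/hover.png",np.hstack([c(b,pt),c(a,ps)]))
E
```

```text
t 9.05 q [-0.3   0.96  0.95  0.53  1.7  -0.73] tcp [0.7397 0.0447 0.1505] F [0.6  0.52 0.02] gap 0.152 gf 58.8
total units d [0.04 0.02 0.02] r [ 0.002 -0.007  0.003] deg 0.2
[0.7174147 0.1046187 0.075    ] [369.09320369 256.51224243] [241.92785945 144.68762954]
[329 206] [201  94]
```

View pics/hover.png

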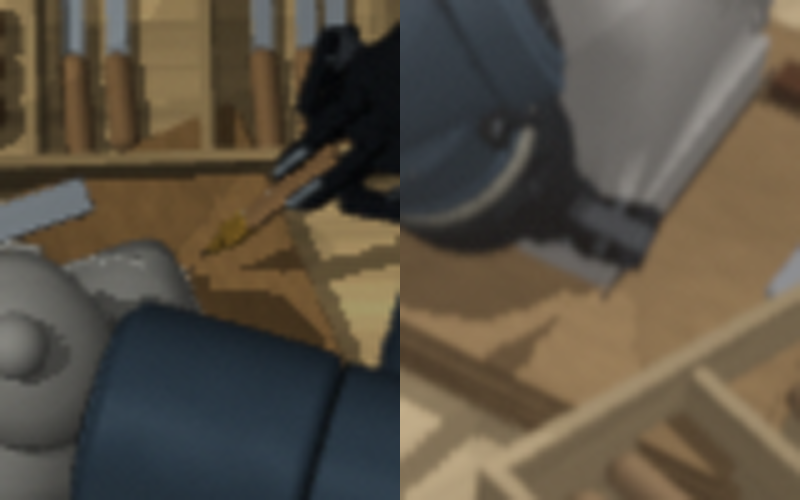

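The pencil tip sits at crop (205,254), i.e. top (242,144.8), which is exactly where I predicted it (241.9,144.7). A blue arm link overlaps the bust in the top view, so I'll check its clearance in the full views.

```bash
python3 - <<'E'
from h import *
a=cams.snapshot("scene")[:,:,::-1];b=cams.snapshot("top")[:,:,::-1]
c=lambda im,x,y,w,h:cv2.resize(np.ascontiguousarray(im[y:y+h,x:x+w]),(400,500))
cv2.imwrite("pics/full.png",np.hstack([c(a,180,20,224,280),c(b,160,110,200,250)]))
E
```

```text
(no output)
```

View pics/full.png

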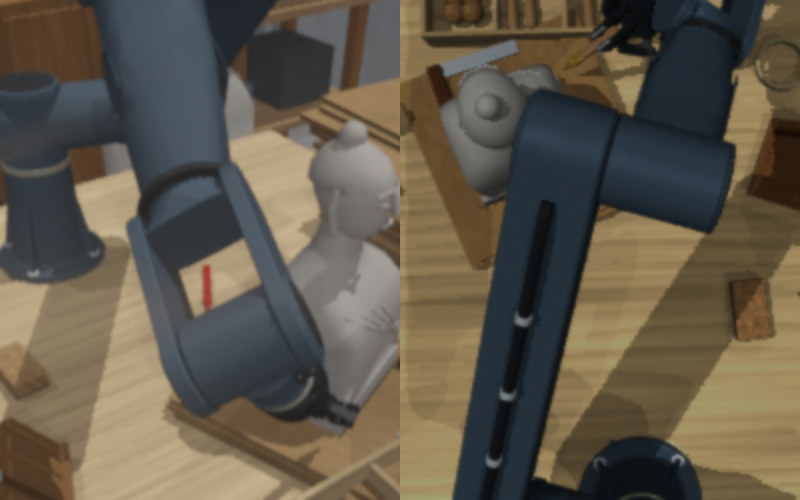

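The arm link over the bust is the upper arm at the elbow. In the scene view the forearm at the top edge of the picture is still rising at z of about 0.55 m, well above the bust's 0.425 m, so there is clearance. Next I move in towards the foot and down to about 5 mm above the card.

Call:
{"op": "move_arm", "data": {"targets": [{"dx":-0.03,"dy":0.1,"dz":-0.2,"rx":0,"ry":0,"rz":0},{"dx":-0.03,"dy":0.1,"dz":-0.2,"rx":0,"ry":0,"rz":0},{"dx":-0.03,"dy":0.1,"dz":-0.2,"rx":0,"ry":0,"rz":0},{"dx":-0.03,"dy":0.1,"dz":-0.2,"rx":0,"ry":0,"rz":0},{"dx":-0.03,"dy":0.1,"dz":-0.2,"rx":0,"ry":0,"rz":0},{"dx":-0.02,"dy":0.06,"dz":-0.2,"rx":0,"ry":0,"rz":0},{"dx":0,"dy":0,"dz":-0.1,"rx":0,"ry":0,"rz":0},{"dx":0,"dy":0,"dz":-0.05,"rx":0,"ry":0,"rz":0},{"dx":0,"dy":0,"dz":0,"rx":0,"ry":0,"rz":0},{"dx":0,"dy":0,"dz":0,"rx":0,"ry":0,"rz":0}]}}

```text
t: 10.5
tcp_pos: [0.7363, 0.0586, 0.1185]
tool_rot: [0.53, 0.776, 0.192, -0.282]
force: [-0.2, -0.8, 0.7]
finger_gap: 0.155
gripper_force: 58.8
```

```bash
cat >> h.py <<'E'
ax=np.array([.9307,.3657,0]);nn=np.array([.3657,-.9307,0])
def tipnow():
    s=state();T=s["tcp_pos"]+R.from_quat(s["tool_rot"]).apply([0,0,.0993])
    print("tip bust x %.4f y %.4f z %.4f"%(T@ax-.633,.148-.095-T@nn,T[2]-.035),"tau",np.round(s["ft_torque"],2));return T
E
python3 - <<'E'
from h import *
T=tipnow();print(T,proj("top",T),proj("scene",T))
a=cams.snapshot("scene")[:,:,::-1];b=cams.snapshot("top")[:,:,::-1]
ps,pt=proj("scene",T).astype(int)-[25,30],proj("top",T).astype(int)-[25,30];print(ps,pt)
c=lambda im,p:cv2.resize(np.ascontiguousarray(im[p[1]:p[1]+60,p[0]:p[0]+50]),None,fx=8,fy=8,interpolation=cv2.INTER_CUBIC)
cv2.imwrite("pics/down.png",np.hstack([c(b,pt),c(a,ps)]))
E
```

```text
t 10.5 q [-0.28  0.98  0.98  0.53  1.64 -0.75] tcp [0.7363 0.0586 0.1185] F [-0.16 -0.77  0.69] gap 0.155 gf 58.8
tip bust x 0.0737 y -0.0980 z 0.0073 tau [-0.26 -0.13 -0.01]
[0.71301601 0.11790215 0.04234633] [238.72012083 148.10678169] [370.32970702 262.60119281]
[345 232] [213 118]
```

View pics/down.png

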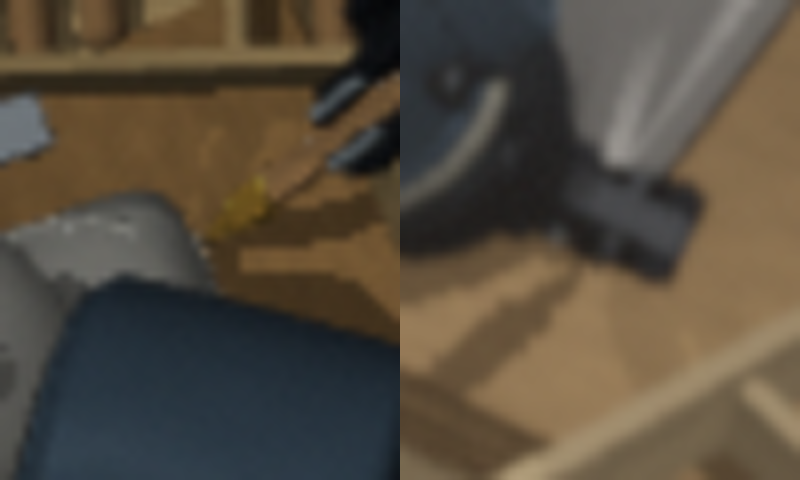

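The tip appears at top (238.9,148.2), as predicted, close in at the foot's far corner and about 7 mm above the card. Lowering slowly.

Call:
{"op": "move_arm", "data": {"targets": [{"dx":0,"dy":0,"dz":-0.035,"rx":0,"ry":0,"rz":0},{"dx":0,"dy":0,"dz":-0.035,"rx":0,"ry":0,"rz":0},{"dx":0,"dy":0,"dz":-0.035,"rx":0,"ry":0,"rz":0},{"dx":0,"dy":0,"dz":-0.035,"rx":0,"ry":0,"rz":0},{"dx":0,"dy":0,"dz":-0.035,"rx":0,"ry":0,"rz":0},{"dx":0,"dy":0,"dz":-0.035,"rx":0,"ry":0,"rz":0},{"dx":0,"dy":0,"dz":-0.035,"rx":0,"ry":0,"rz":0},{"dx":0,"dy":0,"dz":-0.035,"rx":0,"ry":0,"rz":0},{"dx":0,"dy":0,"dz":0,"rx":0,"ry":0,"rz":0},{"dx":0,"dy":0,"dz":0,"rx":0,"ry":0,"rz":0}]}}

```text
t: 11.85
tcp_pos: [0.7363, 0.0587, 0.1117]
tool_rot: [0.53, 0.776, 0.192, -0.282]
force: [-0.1, -0.3, 2.2]
finger_gap: 0.154
gripper_force: 59.1
```

```bash
python3 -c "
from h import *
tipnow()"
```

```text
t 11.85 q [-0.28  0.99  0.98  0.53  1.63 -0.75] tcp [0.7363 0.0587 0.1117] F [-0.12 -0.35  2.19] gap 0.154 gf 59.1
tip bust x 0.0737 y -0.0979 z 0.0005 tau [-0.12 -0.01  0.07]
```

Contact is starting (Fz up about 1.5 N). I'll press 1.5 mm deeper.

Call:
{"op": "move_arm", "data": {"targets": [{"dx":0,"dy":0,"dz":-0.02,"rx":0,"ry":0,"rz":0},{"dx":0,"dy":0,"dz":-0.02,"rx":0,"ry":0,"rz":0},{"dx":0,"dy":0,"dz":-0.02,"rx":0,"ry":0,"rz":0},{"dx":0,"dy":0,"dz":0,"rx":0,"ry":0,"rz":0},{"dx":0,"dy":0,"dz":0,"rx":0,"ry":0,"rz":0},{"dx":0,"dy":0,"dz":0,"rx":0,"ry":0,"rz":0},{"dx":0,"dy":0,"dz":0,"rx":0,"ry":0,"rz":0},{"dx":0,"dy":0,"dz":0,"rx":0,"ry":0,"rz":0},{"dx":0,"dy":0,"dz":0,"rx":0,"ry":0,"rz":0},{"dx":0,"dy":0,"dz":0,"rx":0,"ry":0,"rz":0}]}}

```text
t: 13.1
tcp_pos: [0.7363, 0.0587, 0.1098]
tool_rot: [0.53, 0.776, 0.192, -0.282]
force: [-0.0, -0.9, 3.6]
finger_gap: 0.154
gripper_force: 59.3
```

```bash
python3 -c "
from h import *
tipnow()"
```

```text
t 13.1 q [-0.28  0.99  0.98  0.53  1.63 -0.75] tcp [0.7363 0.0587 0.1098] F [-0.02 -0.94  3.63] gap 0.154 gf 59.3
tip bust x 0.0737 y -0.0980 z -0.0013 tau [0.01 0.06 0.1 ]
```

Contact is about 3 N. I start the stroke along the foot at 3 cm/s.

Call:
{"op": "move_arm", "data": {"targets": [{"dx":-0.14,"dy":-0.055,"dz":0,"rx":0,"ry":0,"rz":0},{"dx":-0.14,"dy":-0.055,"dz":0,"rx":0,"ry":0,"rz":0},{"dx":-0.14,"dy":-0.055,"dz":0,"rx":0,"ry":0,"rz":0},{"dx":-0.14,"dy":-0.055,"dz":0,"rx":0,"ry":0,"rz":0},{"dx":-0.14,"dy":-0.055,"dz":0,"rx":0,"ry":0,"rz":0},{"dx":-0.14,"dy":-0.055,"dz":0,"rx":0,"ry":0,"rz":0},{"dx":-0.14,"dy":-0.055,"dz":0,"rx":0,"ry":0,"rz":0},{"dx":-0.14,"dy":-0.055,"dz":0,"rx":0,"ry":0,"rz":0},{"dx":-0.14,"dy":-0.055,"dz":0,"rx":0,"ry":0,"rz":0},{"dx":-0.14,"dy":-0.055,"dz":0,"rx":0,"ry":0,"rz":0}]}}

```text
t: 14.35
tcp_pos: [0.701, 0.0449, 0.1098]
tool_rot: [0.53, 0.776, 0.192, -0.282]
force: [5.3, 1.5, 3.8]
finger_gap: 0.153
gripper_force: 59.4
```

```bash
python3 -c "
from h import *
tipnow()"
```

```text
t 14.35 q [-0.31  0.95  1.1   0.52  1.58 -0.81] tcp [0.701  0.0449 0.1098] F [5.35 1.46 3.78] gap 0.153 gf 59.4
tip bust x 0.0358 y -0.0978 z -0.0013 tau [ 0.69 -0.84 -0.87]
```

Call:
{"op": "move_arm", "data": {"targets": [{"dx":-0.14,"dy":-0.055,"dz":0,"rx":0,"ry":0,"rz":0},{"dx":-0.14,"dy":-0.055,"dz":0,"rx":0,"ry":0,"rz":0},{"dx":-0.14,"dy":-0.055,"dz":0,"rx":0,"ry":0,"rz":0},{"dx":-0.14,"dy":-0.055,"dz":0,"rx":0,"ry":0,"rz":0},{"dx":-0.14,"dy":-0.055,"dz":0,"rx":0,"ry":0,"rz":0},{"dx":-0.14,"dy":-0.055,"dz":0,"rx":0,"ry":0,"rz":0},{"dx":-0.14,"dy":-0.055,"dz":0,"rx":0,"ry":0,"rz":0},{"dx":-0.14,"dy":-0.055,"dz":0,"rx":0,"ry":0,"rz":0},{"dx":-0.14,"dy":-0.055,"dz":0,"rx":0,"ry":0,"rz":0},{"dx":-0.14,"dy":-0.055,"dz":0,"rx":0,"ry":0,"rz":0}]}}

```text
t: 15.6
tcp_pos: [0.666, 0.0311, 0.1098]
tool_rot: [0.53, 0.776, 0.192, -0.282]
force: [5.3, 1.6, 3.1]
finger_gap: 0.156
gripper_force: 59.4
```

```bash
python3 -c "
from h import *
T=tipnow()
b=cams.snapshot('top')[:,:,::-1];pt=proj('top',T);print(pt);pt=pt.astype(int)-[25,30]
cv2.imwrite('pics/mid.png',cv2.resize(np.ascontiguousarray(b[pt[1]:pt[1]+60,pt[0]:pt[0]+50]),None,fx=8,fy=8,interpolation=cv2.INTER_CUBIC))"
```

```text
t 15.6 q [-0.34  0.91  1.2   0.5   1.54 -0.87] tcp [0.666  0.0311 0.1098] F [5.3  1.57 3.11] gap 0.156 gf 59.4
tip bust x -0.0018 y -0.0979 z -0.0013 tau [ 0.62 -0.86 -0.86]
[247.58446766 169.0109617 ]
```

View pics/mid.png

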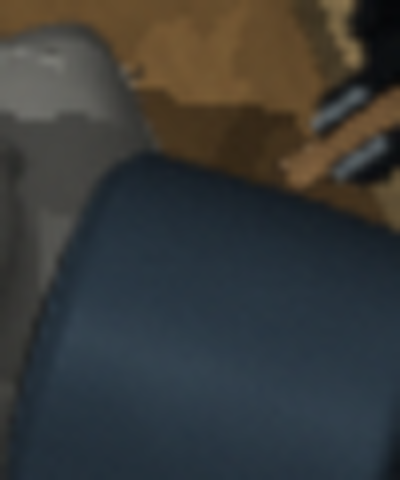

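The elbow hides the tip here, but the pencil shaft at (290,180) still sits between the pads as before. I'm continuing the stroke.

Call:
{"op": "move_arm", "data": {"targets": [{"dx":-0.14,"dy":-0.055,"dz":0,"rx":0,"ry":0,"rz":0},{"dx":-0.14,"dy":-0.055,"dz":0,"rx":0,"ry":0,"rz":0},{"dx":-0.14,"dy":-0.055,"dz":0,"rx":0,"ry":0,"rz":0},{"dx":-0.14,"dy":-0.055,"dz":0,"rx":0,"ry":0,"rz":0},{"dx":-0.14,"dy":-0.055,"dz":0,"rx":0,"ry":0,"rz":0},{"dx":-0.14,"dy":-0.055,"dz":0,"rx":0,"ry":0,"rz":0},{"dx":-0.14,"dy":-0.055,"dz":0,"rx":0,"ry":0,"rz":0},{"dx":-0.14,"dy":-0.055,"dz":0,"rx":0,"ry":0,"rz":0},{"dx":-0.14,"dy":-0.055,"dz":0,"rx":0,"ry":0,"rz":0},{"dx":-0.14,"dy":-0.055,"dz":0,"rx":0,"ry":0,"rz":0}]}}

```text
t: 16.9
tcp_pos: [0.631, 0.0173, 0.1098]
tool_rot: [0.53, 0.776, 0.192, -0.282]
force: [4.9, 1.7, 3.3]
finger_gap: 0.154
gripper_force: 59.4
```

```bash
python3 -c "
from h import *
tipnow()"
```

```text
t 16.9 q [-0.38  0.87  1.3   0.49  1.5  -0.92] tcp [0.631  0.0173 0.1098] F [4.94 1.73 3.34] gap 0.154 gf 59.4
tip bust x -0.0394 y -0.0979 z -0.0013 tau [ 0.66 -0.82 -0.85]
```

Call:
{"op": "move_arm", "data": {"targets": [{"dx":-0.14,"dy":-0.055,"dz":0,"rx":0,"ry":0,"rz":0},{"dx":-0.14,"dy":-0.055,"dz":0,"rx":0,"ry":0,"rz":0},{"dx":-0.14,"dy":-0.055,"dz":0,"rx":0,"ry":0,"rz":0},{"dx":-0.14,"dy":-0.055,"dz":0,"rx":0,"ry":0,"rz":0},{"dx":-0.14,"dy":-0.055,"dz":0,"rx":0,"ry":0,"rz":0},{"dx":-0.14,"dy":-0.055,"dz":0,"rx":0,"ry":0,"rz":0},{"dx":-0.14,"dy":-0.055,"dz":0,"rx":0,"ry":0,"rz":0},{"dx":-0.14,"dy":-0.055,"dz":0,"rx":0,"ry":0,"rz":0},{"dx":-0.14,"dy":-0.055,"dz":0,"rx":0,"ry":0,"rz":0},{"dx":-0.1,"dy":-0.04,"dz":0,"rx":0,"ry":0,"rz":0}]}}

```text
t: 18.15
tcp_pos: [0.5967, 0.0039, 0.1098]
tool_rot: [0.53, 0.776, 0.192, -0.283]
force: [4.1, 0.5, 3.6]
finger_gap: 0.153
gripper_force: 59.5
```

Call:
{"op": "move_arm", "data": {"targets": [{"dx":0,"dy":0,"dz":0,"rx":0,"ry":0,"rz":0},{"dx":0,"dy":0,"dz":0,"rx":0,"ry":0,"rz":0},{"dx":0,"dy":0,"dz":0,"rx":0,"ry":0,"rz":0},{"dx":0,"dy":0,"dz":0.1,"rx":0,"ry":0,"rz":0},{"dx":0,"dy":0,"dz":0.2,"rx":0,"ry":0,"rz":0},{"dx":0,"dy":0,"dz":0.5,"rx":0,"ry":0,"rz":0},{"dx":0,"dy":0,"dz":0.8,"rx":0,"ry":0,"rz":0},{"dx":0,"dy":0,"dz":0.8,"rx":0,"ry":0,"rz":0},{"dx":0,"dy":0,"dz":0.8,"rx":0,"ry":0,"rz":0},{"dx":0,"dy":0,"dz":0.6,"rx":0,"ry":0,"rz":0}]}}

```text
t: 19.4
tcp_pos: [0.5976, 0.004, 0.2068]
tool_rot: [0.53, 0.777, 0.192, -0.281]
force: [0.4, 0.1, -0.2]
finger_gap: 0.15
gripper_force: 58.8
```

```bash
python3 -c "
from h import *
tipnow()
Rt,u=toolR(-109.5,40);goto([.5039,-.277,.202],Rt)"
```

```text
t 19.4 q [-0.42  0.72  1.34  0.47  1.62 -0.9 ] tcp [0.5976 0.004  0.2068] F [ 0.44  0.1  -0.16] gap 0.15 gf 58.8
tip bust x -0.0753 y -0.0982 z 0.0955 tau [-0.33 -0.14  0.03]
t 19.4 q [-0.42  0.72  1.34  0.47  1.62 -0.9 ] tcp [0.5976 0.004  0.2068] F [ 0.44  0.1  -0.16] gap 0.15 gf 58.8
total units d [ -3.75 -11.24  -0.19] r [ 5.000e-03  1.000e-03 -1.364e+00] deg 40.9
```

Call:
{"op": "move_arm", "data": {"targets": [{"dx":-0.34,"dy":-1,"dz":0,"rx":0,"ry":0,"rz":-0.136},{"dx":-0.34,"dy":-1,"dz":0,"rx":0,"ry":0,"rz":-0.136},{"dx":-0.34,"dy":-1,"dz":0,"rx":0,"ry":0,"rz":-0.136},{"dx":-0.34,"dy":-1,"dz":0,"rx":0,"ry":0,"rz":-0.136},{"dx":-0.34,"dy":-1,"dz":0,"rx":0,"ry":0,"rz":-0.136},{"dx":-0.34,"dy":-1,"dz":0,"rx":0,"ry":0,"rz":-0.136},{"dx":-0.34,"dy":-1,"dz":0,"rx":0,"ry":0,"rz":-0.136},{"dx":-0.34,"dy":-1,"dz":0,"rx":0,"ry":0,"rz":-0.136},{"dx":-0.34,"dy":-1,"dz":0,"rx":0,"ry":0,"rz":-0.136},{"dx":-0.34,"dy":-1,"dz":0,"rx":0,"ry":0,"rz":-0.136}]}}

```text
t: 20.65
tcp_pos: [0.5119, -0.2468, 0.2054]
tool_rot: [0.768, 0.542, 0.279, -0.197]
force: [0.3, 0.5, 0.4]
finger_gap: 0.153
gripper_force: 58.8
```

Call:
{"op": "move_arm", "data": {"targets": [{"dx":-0.1,"dy":-0.4,"dz":0,"rx":0,"ry":0,"rz":0},{"dx":-0.1,"dy":-0.4,"dz":0,"rx":0,"ry":0,"rz":0},{"dx":-0.1,"dy":-0.3,"dz":0,"rx":0,"ry":0,"rz":0},{"dx":-0.05,"dy":-0.14,"dz":0,"rx":0,"ry":0,"rz":0},{"dx":0,"dy":0,"dz":0,"rx":0,"ry":0,"rz":0},{"dx":0,"dy":0,"dz":0,"rx":0,"ry":0,"rz":0},{"dx":0,"dy":0,"dz":0,"rx":0,"ry":0,"rz":0},{"dx":0,"dy":0,"dz":0,"rx":0,"ry":0,"rz":0},{"dx":0,"dy":0,"dz":0,"rx":0,"ry":0,"rz":0},{"dx":0,"dy":0,"dz":0,"rx":0,"ry":0,"rz":0}]}}

```text
t: 21.9
tcp_pos: [0.5035, -0.2769, 0.2048]
tool_rot: [0.767, 0.543, 0.278, -0.198]
force: [1.0, -0.5, -0.3]
finger_gap: 0.155
gripper_force: 58.9
```

```bash
python3 -c "
from h import *
T=tipnow()
Rt=R.from_quat([.76724,.54303,.27832,-.19749]);goto([.5039,-.2773,.1021],Rt)
b=cams.snapshot('top')[:,:,::-1];pt=proj('top',T);print(pt);pt=pt.astype(int)-[25,30];print(pt)
cv2.imwrite('pics/back.png',cv2.resize(np.ascontiguousarray(b[pt[1]:pt[1]+60,pt[0]:pt[0]+60]),None,fx=8,fy=8,interpolation=cv2.INTER_CUBIC))"
```

```text
t 21.9 q [-0.98  0.65  1.49  0.54  1.48 -0.83] tcp [ 0.5035 -0.2769  0.2048] F [ 1.05 -0.53 -0.35] gap 0.155 gf 58.9
tip bust x -0.2241 y -0.3406 z 0.0937 tau [-0.38  0.12  0.01]
t 21.9 q [-0.98  0.65  1.49  0.54  1.48 -0.83] tcp [ 0.5035 -0.2769  0.2048] F [ 1.05 -0.53 -0.35] gap 0.155 gf 58.9
total units d [ 0.02 -0.01 -4.11] r [-0.001 -0.001 -0.   ] deg 0.0
[344.38026788 198.7527194 ]
[319 168]
```

View pics/back.png

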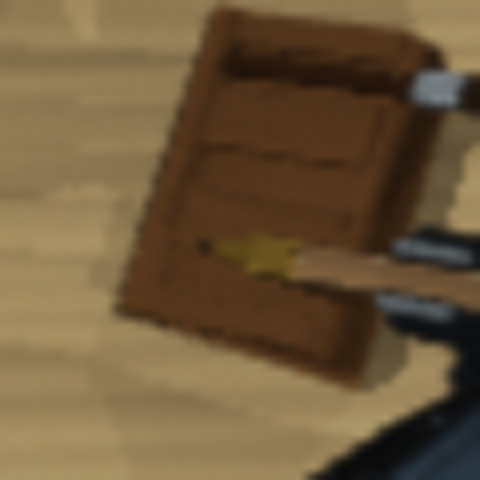

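The tip is at top (344.6,198.9), matching the prediction (344.4,198.8), so the pencil has not slipped in the grip. It is right above its groove, so I lower it straight down.

Call:
{"op": "move_arm", "data": {"targets": [{"dx":0.02,"dy":-0.01,"dz":-0.6,"rx":0,"ry":0,"rz":0},{"dx":0,"dy":0,"dz":-0.6,"rx":0,"ry":0,"rz":0},{"dx":0,"dy":0,"dz":-0.6,"rx":0,"ry":0,"rz":0},{"dx":0,"dy":0,"dz":-0.6,"rx":0,"ry":0,"rz":0},{"dx":0,"dy":0,"dz":-0.5,"rx":0,"ry":0,"rz":0},{"dx":0,"dy":0,"dz":-0.4,"rx":0,"ry":0,"rz":0},{"dx":0,"dy":0,"dz":-0.3,"rx":0,"ry":0,"rz":0},{"dx":0,"dy":0,"dz":-0.2,"rx":0,"ry":0,"rz":0},{"dx":0,"dy":0,"dz":-0.15,"rx":0,"ry":0,"rz":0},{"dx":0,"dy":0,"dz":0,"rx":0,"ry":0,"rz":0}]}}

```text
t: 23.2
tcp_pos: [0.504, -0.2772, 0.106]
tool_rot: [0.767, 0.543, 0.278, -0.198]
force: [-0.4, 0.1, 0.0]
finger_gap: 0.155
gripper_force: 58.9
```

```bash
python3 -c "
from h import *
Rt=R.from_quat([.76724,.54303,.27832,-.19749]);goto([.5039,-.2773,.1021],Rt)"
```

```text
t 23.2 q [-0.98  0.79  1.54  0.56  1.32 -0.93] tcp [ 0.504  -0.2772  0.106 ] F [-0.38  0.13  0.04] gap 0.155 gf 58.9
total units d [-0.   -0.01 -0.16] r [-0.001 -0.001 -0.001] deg 0.0
```

Call:
{"op": "move_arm", "data": {"targets": [{"dx":0,"dy":0,"dz":-0.04,"rx":0,"ry":0,"rz":0},{"dx":0,"dy":0,"dz":-0.04,"rx":0,"ry":0,"rz":0},{"dx":0,"dy":0,"dz":-0.04,"rx":0,"ry":0,"rz":0},{"dx":0,"dy":0,"dz":-0.03,"rx":0,"ry":0,"rz":0},{"dx":0,"dy":0,"dz":0,"rx":0,"ry":0,"rz":0},{"dx":0,"dy":0,"dz":0,"rx":0,"ry":0,"rz":0},{"dx":0,"dy":0,"dz":0,"rx":0,"ry":0,"rz":0},{"dx":0,"dy":0,"dz":0,"rx":0,"ry":0,"rz":0},{"dx":0,"dy":0,"dz":0,"rx":0,"ry":0,"rz":0},{"dx":0,"dy":0,"dz":0,"rx":0,"ry":0,"rz":0}]}}

```text
t: 24.45
tcp_pos: [0.504, -0.2772, 0.1024]
tool_rot: [0.767, 0.543, 0.278, -0.198]
force: [-0.3, -0.2, 1.8]
finger_gap: 0.155
gripper_force: 59.0
```

Call:
{"op": "move_arm", "data": {"targets": [{"dx":0,"dy":0,"dz":0,"rx":0,"ry":0,"rz":0},{"dx":0,"dy":0,"dz":0,"rx":0,"ry":0,"rz":0},{"dx":0,"dy":0,"dz":0,"rx":0,"ry":0,"rz":0},{"dx":0,"dy":0,"dz":0,"rx":0,"ry":0,"rz":0},{"dx":0,"dy":0,"dz":0,"rx":0,"ry":0,"rz":0},{"dx":0,"dy":0,"dz":0,"rx":0,"ry":0,"rz":0},{"dx":0,"dy":0,"dz":0,"rx":0,"ry":0,"rz":0},{"dx":0,"dy":0,"dz":0,"rx":0,"ry":0,"rz":0},{"dx":0,"dy":0,"dz":0,"rx":0,"ry":0,"rz":0},{"dx":0,"dy":0,"dz":0,"rx":0,"ry":0,"rz":0}], "claw": 50}}

```text
t: 25.7
tcp_pos: [0.504, -0.2772, 0.1023]
tool_rot: [0.767, 0.543, 0.278, -0.198]
force: [0.5, -1.1, -0.3]
finger_gap: 0.499
gripper_force: 0.0
```

Call:
{"op": "move_arm", "data": {"targets": [{"dx":-0.1,"dy":-0.29,"dz":0.37,"rx":0,"ry":0,"rz":0},{"dx":-0.1,"dy":-0.29,"dz":0.37,"rx":0,"ry":0,"rz":0},{"dx":-0.1,"dy":-0.29,"dz":0.37,"rx":0,"ry":0,"rz":0},{"dx":-0.1,"dy":-0.29,"dz":0.37,"rx":0,"ry":0,"rz":0},{"dx":-0.1,"dy":-0.29,"dz":0.37,"rx":0,"ry":0,"rz":0},{"dx":-0.1,"dy":-0.29,"dz":0.37,"rx":0,"ry":0,"rz":0},{"dx":-0.1,"dy":-0.29,"dz":0.37,"rx":0,"ry":0,"rz":0},{"dx":-0.1,"dy":-0.29,"dz":0.37,"rx":0,"ry":0,"rz":0},{"dx":-0.1,"dy":-0.29,"dz":0.37,"rx":0,"ry":0,"rz":0},{"dx":0,"dy":0,"dz":0,"rx":0,"ry":0,"rz":0}]}}

```text
t: 26.95
tcp_pos: [0.4816, -0.3436, 0.1863]
tool_rot: [0.767, 0.543, 0.278, -0.197]
force: [0.1, 0.4, -0.2]
finger_gap: 0.498
gripper_force: 0.0
```

```bash
python3 - <<'E'
from h import *
state();a=cams.snapshot("scene")[:,:,::-1];b=cams.snapshot("top")[:,:,::-1]
c=lambda im,u,v:cv2.resize(np.ascontiguousarray(im[v:v+60,u:u+80]),None,fx=5,fy=5,interpolation=cv2.INTER_CUBIC)
cv2.imwrite("pics/end.png",np.hstack([c(b,325,160),c(a,150,235)]))
E
```

```text
t 26.95 q [-1.06  0.72  1.41  0.5   1.53 -0.88] tcp [ 0.4816 -0.3436  0.1863] F [ 0.06  0.36 -0.22] gap 0.498 gf 0.0
```

View pics/end.png

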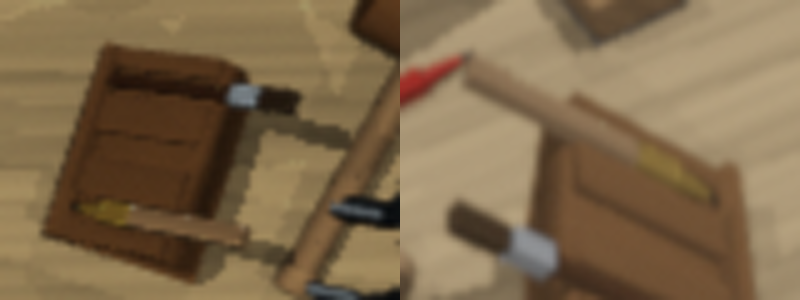

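The pencil is back in its groove at the same pixels as at the start: tip (74,205) and tail (246,236) in the top crop, tip (714,200) and tail (472,72) in the scene crop. The gripper is clear of it.

```bash
python3 -c "
from station import order
print(order.sign_off())"
```

```text
the job is handed in; nothing more can be done
None
```

I drew the missing line in one stroke from the far corner to the near corner at 3 cm/s, pressing at about 3 N, then laid the pencil back in its own groove and handed the job in at about 27 s; no verdict came back.

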